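Close a comb-jointed plinth against a sprung jig

ROBOT

A 6-joint arm with a two-finger parallel gripper is mounted at the origin on the work surface. World frame = base frame: x ahead of the robot, y to its left, z up, the work surface at z = 0. Lengths are in m, angles in rad, forces in N, time in s.
With the tool pointing down it reaches from about 0.325 to 0.775 m from the base axis. Payload 5.5 kg.
Tool frame: the origin (TCP) lies midway between the tips of the shut fingers; the grasp point (between the pads) lies 19 mm behind it; z points along the fingers, y is the line along which they close (so a half turn about z gives the same grasp; the last joint's range is limited). The gripper opens to 85 mm and grips with 20 to 120 N. Pads are 22 mm wide; open, the fingers measure 114 mm over their backs; the gripper's body (76 mm by 85 mm) begins 54 mm behind the grasp point. The pads swing forward as they close: fully open they stand 13 mm farther back than shut.
Start: joints at [1.071, 0.091, 1.231, -0, 1.82, -0.057], TCP at [0.257, 0.542, 0.231] pointing down, gripper open.
Joint ranges: [-2.87, 2.87], [-0.86, 2.18], [0.17, 2.46], [-1.51, 4.65], [0.06, 2.69], [-2.65, 2.65]. Speed limits (rad/s): [2.57, 2.57, 3.01, 3.14, 3.14, 3.14].

INTERFACE

Orientations are given as a 3x3 rotation matrix whose columns are the frame's x, y, z axes.
In Python, from plant import manip gives the robot as it stands. The module is installed in compiled form; this text tells all that it offers.
- The arm moves only by the tool move_arm, never from a script. Its argument "targets" is a list of rows, each a list of 3 entries, a list of its own where there are three numbers: the opening, from 0 (shut) to 1 (fully open), then the shift along the tool's x, y, z as a fraction of full scale, then the turn, a rotation vector about the tool's x, y, z as a fraction of full scale. In form: [[fingers, [tx, ty, tz], [ax, ay, az]], ...]. A call has exactly 10 rows; each row shifts and turns the commanded pose from where the row before left it, along the tool's axes as they then stand; what a row does not reach is not made up. Full scale, the value 1, is 0.8 m for a shift and 0.1 rad for a turn. A row lasts 1/8 s, in which the tool goes at most 62.5 mm and 10.7 degrees, less where a joint would pass 70% of its speed; a pose out of reach is approached as far as the arm can. A call with a number of a shift or a turn outside -1 to 1 is refused whole. A call with a gripper value outside its range is refused whole. The fingers move at their own pace and stop on an object; "force" is the grip in N (left out, the last holds). Time passes only in rows, so rows that do not move let the fingers close, or fill a call up. It gives the time, the measured TCP pose, the force, the opening and the grip force at its end, in the units of the state.
- manip.state(): the state, without advancing time (a new reading comes with each control period).
- manip.grab_frame(name): name is "scene" or "top"; returns a dict with "color" (480x640x3 uint8, blue, green, red), "K" (3x3 intrinsics, pixels), "k1" (the pictures are not rectified: a ray, as slopes to the right and down, at radius r is drawn at 1 + k1 r^2 times it, then the intrinsics apply), "rvec" (rotation vector, rad) and "tvec" (3), from world to camera coordinates, as OpenCV has them. Camera axes: x right, y down, z forward; pixel columns grow to the right and rows downward; lengths in m; the calibration is good to about 2 mm. A picture is of the moment at which its call begins. There is no depth.
- manip.hand_in(): hands the job in; it is judged then, once.
Trained networks look in a picture, given as the dict that the camera call returned (one of the last four; its "shot" number tells which), for a name from the list of things; names that differ only in an ending like _2 or _b are one class to them, and where a whole thing is asked for, a point or a joint stands for the part that bears it (a point fixed in the world has none). Each returns a list of dicts, best first, with "score" (0 to 1); they miss things now and then, are a little off and sometimes report something else, mostly with a low value. They report only what shows in the picture. A call takes as long as a camera call.
- manip.regions_of(query, picture): "pixels" (480x640 bool, what is visible of it) and "rect" ([centre column, centre row, width, height] in pixels, round what is visible of it).
The state is a dict: "time": time; "joints": joint angles; "qvel": joint speeds; "joint_torque": joint torques, N m; "ee_pos": TCP position; "orientation": TCP orientation; "wrist_force": force on the tool from outside, world axes, zero at the start; "moment": the same for the moment, N m; "width": finger opening in m; "finger_force": force on a finger pad.
Only numpy, scipy, OpenCV 4.12 (cv2) and the standard library are available. Lean on these libraries where they do the work, as an engineer would, in place of code of your own. Each camera call takes 0.05 s, during which the arm holds its last target. There are 200 camera calls.

TASK

Push the loose light-wood half of the plinth along the bench so that its fins slide between the fins of the darker, red-stained half held in the jig, side edges flush. Press the joint fully home with about 15 N, so that the darker half gives a little against the jig's stiff springs but is never driven to its stop, then let go and leave the joint closed. Leave the jar, the carved bird and the brush where they are.

Things in the scene. Friction and masses are not known exactly. Their poses are not given: they have to be found in the camera images.
- front_centre (a point): Loose light-wood half, flat on the bench, ~0.33 kg; too large to grip, so pushed. Point: middle of its solid part (80 in x, 124.5 in y, 30 mm tall), 15 mm up. Four fins from x=+40 to +80 at y=-54,-18,18,54 mm, 16.5 wide, 4 mm tip chamfers. Back face x=-40; straight sides y=+-62 mm, x -40 to +76. Starts clear of the darker half, facing it within 20 degrees
- rear_shoulder (a point): Darker, red-stained half, sliding in the jig. Point: middle of its shoulder line (slot floor), 15 mm up; x points away from the loose half. Three fins 40 mm long to x=-40 at y=-36,0,36 mm, 16.5 wide, 30 tall, 4 mm tip chamfers; 1.5 mm play each side. Solid part 50 deep, 124.5 wide. Closed: front_centre at x=-80, y=0 here, x axes parallel. Tips first meet at x=-120 mm
- rear_half (a joint): how far the darker half has been pushed into the jig along its +x, m: 0 at rest, stop at 0.007. Spring: about 5 N to start moving, plus 2.5 N per mm, damped; returns when released, carrying the loose half back with it
- jig: fixed green-painted jig around the darker half, position and direction vary. Origin on the bench under rear_shoulder when the spring is at rest, same axes. End cheeks 36 mm tall at y = +-65 to +-87 mm, x = 10 to 78 mm; back beam 200 mm wide, 46 mm tall, x = 67 to 102 mm, with a 6 mm pin on each end
- jar: lidded jar of filler, 66 mm across, 75 mm tall, loose, upright on the bench; a bystander. Origin: centre of its underside
- bird: small carved wooden bird on a round foot, 57 mm across the foot, about 92 mm tall, tail reaching 60 mm from its axis, loose; a bystander. Origin: centre of its underside
- brush: paint brush lying on the bench, at most 250 mm long overall, along its own x axis with the handle towards -x, loose; a bystander. Origin: about its middle, on the bench

How it is judged:
By the outcome, as a careful person would: the job done as asked, in the order asked, and still so for the second after the job is handed in, with the robot touching nothing.
It also fails if it takes over 67 s, if anything falls off the work surface, if the arm or the gripper's body presses on something with over 40 N, if the wrist force passes 120 N, or if a joint passes its speed limit or range.

## Working session

There is one attempt and no reset: what is moved stays moved. The work goes in short steps, Python scripts to look and compute and a tool call to move; the robot and the scene stay as the last step left them, time stands still between calls to the robot, and variables do not carry over. Pictures are saved under pics/ and viewed, at most 10 in all, crops included, and the job is handed in when it is done.

Besides the shell and the picture viewer there is one more tool, called by a JSON object that holds its "fn" and its "kwargs", one argument or row to a line. move_arm: Moves the arm, as the interface text tells. Its arguments: {"type":"object","properties":{"targets":{"type":"array","items":{"type":"array"}},"force":{"type":"number"}},"required":["targets"]}

```bash
mkdir -p pics
cat > h.py <<'E'
import numpy as np, cv2
from plant import manip
def shot(n,save=None):
    f=manip.grab_frame(n)
    if save: cv2.imwrite('pics/'+save,f['color'])
    return f
def dist(f): return np.array([f['k1'],0,0,0],float)
def unproj(f,px,z):
    px=np.asarray(px,float).reshape(-1,1,2)
    n=cv2.undistortPoints(px,np.array(f['K'],float),dist(f),None,None).reshape(-1,2)
    R=cv2.Rodrigues(np.array(f['rvec'],float))[0];t=np.array(f['tvec'],float).ravel()
    c=-R.T@t; d=np.c_[n,np.ones(len(n))]@R
    return c+d*((z-c[2])/d[:,2])[:,None]
def proj(f,P):
    return cv2.projectPoints(np.asarray(P,float).reshape(-1,3),np.array(f['rvec'],float),np.array(f['tvec'],float),np.array(f['K'],float),dist(f))[0].reshape(-1,2)
E
python3 - <<'E'
from h import *
s=manip.state();print({k:np.round(v,3).tolist() for k,v in s.items()})
for n in('top','scene'):
    f=shot(n,n+'0.png'); print(n,f['k1'],np.round(f['K'],1).tolist(),f['tvec'])
    for q in('front_centre','rear_shoulder','jig','jar','bird','brush'):
        for r in manip.regions_of(q,f)[:2]: print(q,round(r['score'],2),np.round(r['rect']).tolist(),np.round(unproj(f,r['rect'][:2],.015),3).tolist())
E
```

```text
{'time': 0.0, 'joints': [1.071, 0.092, 1.232, 0.0, 1.82, -0.057], 'qvel': [0.001, -0.001, -0.001, 0.001, 0.0, 0.001], 'joint_torque': [0.001, -45.875, -41.802, -0.0, 0.012, -0.0], 'ee_pos': [0.257, 0.542, 0.23], 'orientation': [[-0.904, 0.428, -0.001], [0.428, 0.904, -0.002], [0.0, -0.002, -1.0]], 'wrist_force': [0.184, -0.061, -0.53], 'moment': [-0.054, -0.038, -0.017], 'finger_force': 0.0, 'width': 0.085}
top 0.04352854651313259 [[513.5, 0.0, 318.1], [0.0, 513.5, 233.1], [0.0, 0.0, 1.0]] [-0.05433366  0.57105542  1.01715763]
front_centre 0.88 [295.0, 256.0, 70.0, 72.0] [[0.525, -0.001, 0.015]]
rear_shoulder 0.64 [215.0, 249.0, 53.0, 61.0] [[0.537, 0.163, 0.015]]
jig 0.57 [202.0, 254.0, 82.0, 105.0] [[0.526, 0.19, 0.015]]
jar 0.56 [426.0, 155.0, 37.0, 33.0] [[0.74, -0.27, 0.015]]
bird 0.95 [140.0, 310.0, 40.0, 47.0] [[0.413, 0.31, 0.015]]
brush 0.96 [477.0, 301.0, 33.0, 103.0] [[0.439, -0.371, 0.015]]
scene -0.13342610830846094 [[577.2, 0.0, 321.7], [0.0, 577.2, 233.9], [0.0, 0.0, 1.0]] [ 0.48549425 -0.1679699   1.63280944]
front_centre 0.68 [342.0, 254.0, 75.0, 58.0] [[0.533, 0.003, 0.015]]
rear_shoulder 0.96 [384.0, 300.0, 59.0, 51.0] [[0.538, 0.171, 0.015]]
rear_shoulder 0.47 [344.0, 255.0, 73.0, 62.0] [[0.532, 0.007, 0.015]]
jig 0.67 [400.0, 315.0, 90.0, 77.0] [[0.535, 0.225, 0.015]]
jig 0.44 [220.0, 220.0, 28.0, 35.0] [[0.722, -0.278, 0.015]]
jar 0.83 [221.0, 219.0, 25.0, 34.0] [[0.719, -0.277, 0.015]]
bird 0.78 [466.0, 309.0, 35.0, 37.0] [[0.403, 0.299, 0.015]]
brush 0.67 [293.0, 165.0, 68.0, 26.0] [[0.447, -0.349, 0.015]]
```

View pics/top0.png

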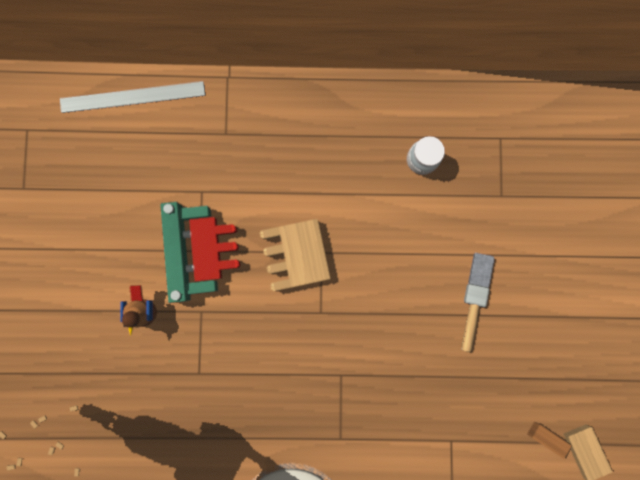

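View pics/scene0.png

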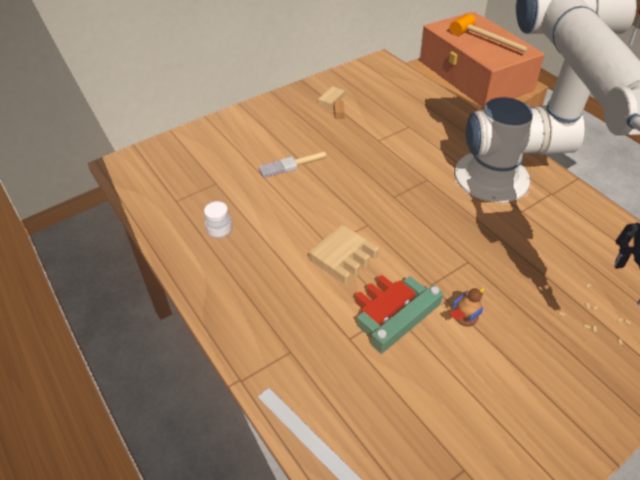

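The top view shows the red half at (205,250) with its fins pointing right, and the loose half at (305,255) with its fins pointing left. The jar is at (426,155), the bird at (137,310) and the brush at (477,300), all clear of the push path. The scene view agrees. Next I'll fit the poses.

```bash
cat >> h.py <<'E'
from scipy.optimize import minimize
def finpoly(ys,x0,x1,w=8.25,c=4,s=1):
    out=[]
    for y in ys: out+= [(x0,y-w),(x1-s*c,y-w),(x1,y-w+c),(x1,y+w-c),(x1-s*c,y+w),(x0,y+w)]
    return out
FRONT=np.array([(-40,-62.25)]+[(40,-62.25)]+finpoly([-54,-18,18,54],40,80)+[(40,62.25),(-40,62.25)])/1e3
REAR=np.array([(50,-62.25),(0,-62.25)]+finpoly([-36,0,36],0,-40,s=-1)+[(0,62.25),(50,62.25)])/1e3
S=4
def render(f,poly,p,h=.03,box=None):
    c,s=np.cos(p[2]),np.sin(p[2]); q=poly@np.array([[c,s],[-s,c]])+p[:2]
    a=proj(f,np.c_[q,np.zeros(len(q))]);b=proj(f,np.c_[q,np.full(len(q),h)])
    x0,y0,w,hh=box; m=np.zeros((hh*S,w*S),np.uint8)
    T=lambda v:np.round((((v-[x0,y0])+.5)*S-.5)*16).astype(np.int32)
    A,B=T(a),T(b)
    cv2.fillPoly(m,[B],1,shift=4)
    for i in range(len(q)):
        j=(i+1)%len(q); cv2.fillPoly(m,[np.array([A[i],A[j],B[j],B[i]])],1,shift=4)
    return cv2.resize(m.astype(np.float32),(w,hh),interpolation=cv2.INTER_AREA)
def fit(frames,masks,poly,p0,valid=None):
    bx=[]
    for f in frames:
        u=proj(f,[p0[0],p0[1],.015])[0].astype(int); bx.append((max(u[0]-75,0),max(u[1]-75,0),150,150))
    def cost(p):
        e=0
        for f,m,b in zip(frames,masks,bx):
            mm=m[b[1]:b[1]+150,b[0]:b[0]+150].astype(np.float32); r=render(f,poly,p,box=(b[0],b[1],mm.shape[1],mm.shape[0]))
            e+=np.abs(mm-r).sum()/mm.sum()
        return e
    best=None; p=np.array(p0,float)
    for k in range(3):
        st=[.012,.004,.002][k]
        sim=np.vstack([p]+[p+d for d in np.diag([st,st,st*15])])
        r=minimize(cost,p,method='Nelder-Mead',options=dict(initial_simplex=sim,xatol=5e-5,fatol=1e-4)); p=r.x
    return p,r.fun/len(frames)
def colmask(f,kind,prior,poly):
    hsv=cv2.cvtColor(f['color'],cv2.COLOR_BGR2HSV)
    if kind=='red': return ((hsv[...,0]<6)|(hsv[...,0]>174))&(hsv[...,1]>180)&(hsv[...,2]>50)
def rel(F,R):
    c,s=np.cos(R[2]),np.sin(R[2]); d=F[:2]-R[:2]
    return np.array([c*d[0]+s*d[1],-s*d[0]+c*d[1]])*1e3, np.degrees(F[2]-R[2])
E
cat > m.py <<'E'
from h import *
import sys
F0=[float(v) for v in sys.argv[1:4]]; R0=[float(v) for v in sys.argv[4:7]]
fs=[shot(n) for n in('top','scene')]
out={}
for q,poly,p0 in(('front_centre',FRONT,F0),('rear_shoulder',REAR,R0)):
    ms=[]
    for f in fs:
        u=proj(f,[p0[0],p0[1],.015])[0]
        rs=manip.regions_of(q,f); rs.sort(key=lambda r:np.hypot(*(np.array(r['rect'][:2])-u))); ms.append(rs[0]['pixels'])
    for nm,i in(('top',[0]),('scene',[1]),('both',[0,1])):
        p,e=fit([fs[k] for k in i],[ms[k] for k in i],poly,p0); out[q,nm]=p
        print(q,nm,np.round(p,4),round(np.degrees(p[2]),2),'err',round(e,3))
for nm in('top','scene','both'): print('rel',nm,*[np.round(v,2) for v in rel(out['front_centre',nm],out['rear_shoulder',nm])])
im=fs[0]['color'].copy(); im=cv2.resize(im[180:330,140:360],None,fx=3.5,fy=3.5,interpolation=cv2.INTER_CUBIC)
for q,poly in(('front_centre',FRONT),('rear_shoulder',REAR)):
    p=out[q,'top']; c,s=np.cos(p[2]),np.sin(p[2]); v=poly@np.array([[c,s],[-s,c]])+p[:2]
    a=proj(fs[0],np.c_[v,np.full(len(v),.03)]); cv2.polylines(im,[np.round(((a-[140,180])+.5)*3.5).astype(np.int32)],True,(255,0,255),1)
cv2.imwrite('pics/'+sys.argv[7],im)
E
python3 m.py .525 -.02 1.7 .537 .14 1.6 fit0.png
```

```text
front_centre top [ 0.5317 -0.0189  1.7935] 102.76 err 0.037
front_centre scene [ 0.534  -0.0178  1.778 ] 101.87 err 0.038
front_centre both [ 0.532  -0.0185  1.7981] 103.02 err 0.051Traceback (most recent call last):
  File "m.py", line 10, in <module>
    rs=manip.regions_of(q,f); rs.sort(key=lambda r:np.hypot(*(np.array(r['rect'][:2])-u))); ms.append(rs[0]['pixels'])
                                                                                                      ~~^^^
IndexError: list index out of range
```

```bash
python3 - <<'E'
s=open('m.py').read()
s=s.replace("""        rs=manip""","""        if q[0]=='r':
            n,l,st,_=cv2.connectedComponentsWithStats(colmask(f,'red',0,0).astype(np.uint8)); ms.append(l==1+np.argmax(st[1:,4])); continue
        rs=manip""")
open('m.py','w').write(s)
E
python3 m.py .532 -.0185 1.79 .537 .14 1.6 fit0.png
```

```text
front_centre top [ 0.5314 -0.0189  1.7926] 102.71 err 0.04
front_centre scene [ 0.5345 -0.0155  1.7953] 102.86 err 0.037
front_centre both [ 0.5317 -0.0182  1.7964] 102.93 err 0.059
rear_shoulder top [0.5404 0.1593 1.6967] 97.21 err 0.075
rear_shoulder scene [0.5363 0.154  1.6487] 94.47 err 0.482
rear_shoulder both [0.5406 0.1591 1.6932] 97.01 err 0.285
rel top [-175.66   31.39] 5.5
rel scene [-168.86   15.04] 8.4
rel both [-174.95   30.43] 5.92
```

View pics/fit0.png

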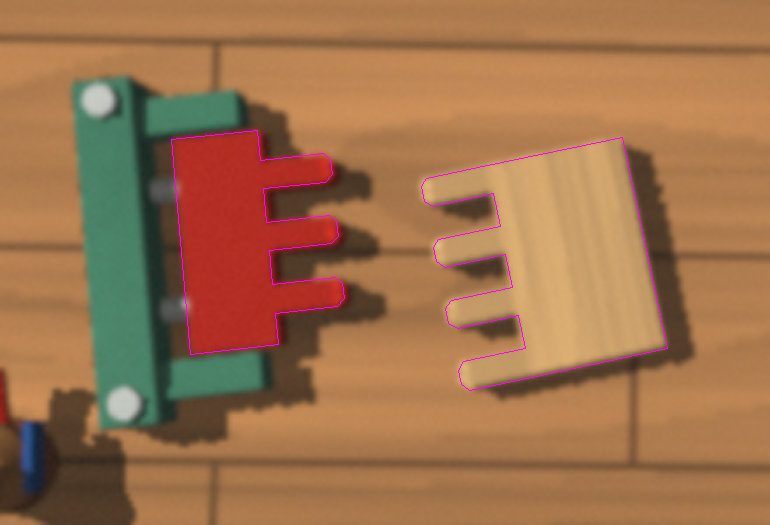

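The top-view fit is tight: every outline follows its edges. In the rear frame the loose half is at x=-175.7, y=+31.4 mm, turned 5.5°. The plan has two pushes:
1. Push its near side with both fingertips, which squares it up and centres it.
2. Push its back face.

```bash
cat > plan.py <<'E'
# goal in rear frame: x,y mm, z mm, yaw offset deg of tool x
from h import *
import sys
R=np.array([.5404,.1593,1.6967])
gx,gy,gz,ya=[float(v) for v in sys.argv[1:5]]
s=manip.state(); O=np.array(s['orientation']); p=np.array(s['ee_pos'])
c,n=np.cos(R[2]),np.sin(R[2])
g=np.array([R[0]+(c*gx-n*gy)/1e3,R[1]+(n*gx+c*gy)/1e3,gz/1e3])
y=R[2]+np.radians(ya); X=np.array([np.cos(y),np.sin(y),0]); Z=np.array([0,0,-1.]); G=np.c_[X,np.cross(Z,X),Z]
rv=cv2.Rodrigues(O.T@G)[0].ravel()
d=p-np.r_[R[:2],0]
print('t',s['time'],'now rear',np.round([1e3*(c*d[0]+n*d[1]),1e3*(-n*d[0]+c*d[1]),1e3*p[2]],1),'goal world',g.round(4))
print('turn fullscale units total (tool)',(rv/.1).round(2)); print('shift tool(after turn) fullscale total',((G.T@(g-p))/.8).round(4))
w=np.array(s['wrist_force']); print('F rear',np.round([c*w[0]+n*w[1],-n*w[0]+c*w[1],w[2]],2),'width',s['width'])
E
python3 plan.py -160 127 120 90
```

```text
t 1.2 now rear [415.4 233.  231.2] goal world [ 0.4345 -0.0154  0.12  ]
turn fullscale units total (tool) [-0.   -0.   -5.69]
shift tool(after turn) fullscale total [-0.1325 -0.7192  0.139 ]
F rear [-0.25 -0.51  0.12] width 0.08545341213347545
```

{"fn": "move_arm", "kwargs": {
  "targets": [
    [0.6, [0, 0, 0], [0, 0, -0.948]],
    [0.6, [0, 0, 0], [0, 0, -0.948]],
    [0.6, [0, 0, 0], [0, 0, -0.948]],
    [0.6, [0, 0, 0], [0, 0, -0.948]],
    [0.6, [0, 0, 0], [0, 0, -0.948]],
    [0.6, [0, 0, 0], [0, 0, -0.948]],
    [0.6, [-0.011, -0.06, 0], [0, 0, 0]],
    [0.6, [-0.011, -0.06, 0], [0, 0, 0]],
    [0.6, [-0.011, -0.06, 0], [0, 0, 0]],
    [0.6, [-0.011, -0.06, 0], [0, 0, 0]]
  ]
}}

```text
time: 2.45
ee_pos: [0.3164, 0.3546, 0.2314]
orientation: [[-0.992, -0.126, 0.0], [-0.126, 0.992, 0.0], [-0.001, 0.0, -1.0]]
wrist_force: [0.7, -0.3, -0.9]
width: 0.0511
finger_force: 0.0
```

{"fn": "move_arm", "kwargs": {
  "targets": [
    [0.6, [-0.011, -0.06, 0.01], [0, 0, 0]],
    [0.6, [-0.011, -0.06, 0.01], [0, 0, 0]],
    [0.6, [-0.011, -0.06, 0.02], [0, 0, 0]],
    [0.6, [-0.011, -0.06, 0.02], [0, 0, 0]],
    [0.6, [-0.011, -0.06, 0.02], [0, 0, 0]],
    [0.6, [-0.011, -0.06, 0.02], [0, 0, 0]],
    [0.6, [-0.011, -0.06, 0.02], [0, 0, 0]],
    [0.6, [-0.011, -0.06, 0.02], [0, 0, 0]],
    [0.6, [0, 0, 0], [0, 0, 0]],
    [0.6, [0, 0, 0], [0, 0, 0]]
  ]
}}

```text
time: 3.7
ee_pos: [0.4342, -0.0157, 0.1196]
orientation: [[-0.992, -0.125, 0.0], [-0.125, 0.992, 0.001], [-0.0, 0.001, -1.0]]
wrist_force: [0.4, -0.0, -0.6]
width: 0.0507
finger_force: 0.0
```

```bash
python3 plan.py -160 127 10 90
```

```text
t 3.7 now rear [-160.3  127.3  119.6] goal world [ 0.4345 -0.0154  0.01  ]
turn fullscale units total (tool) [ 0.01  0.   -0.  ]
shift tool(after turn) fullscale total [-0.0004  0.0003  0.137 ]
F rear [-0.08 -0.39 -0.56] width 0.050743092066029595
```

{"fn": "move_arm", "kwargs": {
  "targets": [
    [0.6, [0, 0, 0.03], [0, 0, 0]],
    [0.6, [0, 0, 0.03], [0, 0, 0]],
    [0.6, [0, 0, 0.03], [0, 0, 0]],
    [0.6, [0, 0, 0.03], [0, 0, 0]],
    [0.6, [0, 0, 0.017], [0, 0, 0]],
    [0.6, [-0.01, 0, 0], [0, 0, 0]],
    [0.6, [-0.006, 0, 0], [0, 0, 0]],
    [0.6, [-0.006, 0, 0], [0, 0, 0]],
    [0.6, [-0.006, 0, 0], [0, 0, 0]],
    [0.6, [-0.006, 0, 0], [0, 0, 0]]
  ]
}}

```text
time: 4.95
ee_pos: [0.4613, -0.0125, 0.0099]
orientation: [[-0.992, -0.126, -0.001], [-0.126, 0.992, 0.0], [0.001, 0.0, -1.0]]
wrist_force: [-2.7, -0.0, 2.9]
width: 0.051
finger_force: 1.5
```

{"fn": "move_arm", "kwargs": {
  "targets": [
    [0.6, [-0.004, 0, 0], [0, 0, 0]],
    [0.6, [-0.004, 0, 0], [0, 0, 0]],
    [0.6, [-0.004, 0, 0], [0, 0, 0]],
    [0.6, [-0.004, 0, 0], [0, 0, 0]],
    [0.6, [-0.002, 0, 0], [0, 0, 0]],
    [0.6, [0, 0, 0], [0, 0, 0]],
    [0.6, [0, 0, 0], [0, 0, 0]],
    [0.6, [0.02, 0, 0], [0, 0, 0]],
    [0.6, [0.05, 0, 0], [0, 0, 0]],
    [0.6, [0.05, 0, 0], [0, 0, 0]]
  ]
}}

```text
time: 6.2
ee_pos: [0.3796, -0.023, 0.0096]
orientation: [[-0.992, -0.126, 0.001], [-0.126, 0.992, -0.0], [-0.001, -0.0, -1.0]]
wrist_force: [0.8, 0.8, 0.1]
width: 0.0514
finger_force: 0.0
```

```bash
python3 plan.py -160 73 10 90; python3 m.py .545 -.0185 1.72 .5404 .1593 1.6967 fit1.png | grep -v scene
```

```text
t 6.2 now rear [-160.7  182.4    9.6] goal world [ 0.4881 -0.0086  0.01  ]
turn fullscale units total (tool) [-0.    0.01  0.  ]
shift tool(after turn) fullscale total [-0.1368  0.0008 -0.0005]
F rear [ 0.73 -0.86  0.05] width 0.051351350149189755Traceback (most recent call last):
  File "m.py", line 12, in <module>
    rs=manip.regions_of(q,f); rs.sort(key=lambda r:np.hypot(*(np.array(r['rect'][:2])-u))); ms.append(rs[0]['pixels'])
                                                                                                      ~~^^^
IndexError: list index out of range
```

```bash
cat > m2.py <<'E'
from h import *
import sys
def measure(F0,R0,save):
    for k in range(4):
        f=shot('top'); u=proj(f,[F0[0],F0[1],.015])[0]
        rs=[r for r in manip.regions_of('front_centre',f) if np.hypot(*(np.array(r['rect'][:2])-u))<20]
        if rs: break
    else: cv2.imwrite('pics/'+save,f['color'][180:330,140:360].repeat(3,0).repeat(3,1)); print('missed'); return
    n,l,st,_=cv2.connectedComponentsWithStats(colmask(f,'red',0,0).astype(np.uint8))
    F,e=fit([f],[rs[0]['pixels']],FRONT,F0); R,e2=fit([f],[l==1+np.argmax(st[1:,4])],REAR,R0)
    print('F',F.round(4),round(e,3),'R',R.round(4),round(e2,3),'rel',*[np.round(v,2) for v in rel(F,R)],'rel to first R',*[np.round(v,2) for v in rel(F,np.array([.5404,.1593,1.6967]))])
    im=cv2.resize(f['color'][180:330,140:360],None,fx=3.5,fy=3.5,interpolation=cv2.INTER_CUBIC)
    for p,poly in((F,FRONT),(R,REAR)):
        c,s=np.cos(p[2]),np.sin(p[2]); v=poly@np.array([[c,s],[-s,c]])+p[:2]
        a=proj(f,np.c_[v,np.full(len(v),.03)]); cv2.polylines(im,[np.round(((a-[140,180])+.5)*3.5).astype(np.int32)],True,(255,0,255),1)
    cv2.imwrite('pics/'+save,im)
a=[float(v) for v in sys.argv[1:4]]; measure(a,[.5404,.1593,1.6967],sys.argv[4])
E
python3 m2.py .545 -.0185 1.72 fit1.png
```

```text
F [ 0.5489 -0.0223  1.6971] 0.045 R [0.5404 0.1588 1.6886] 0.072 rel [-180.8    12.85] 0.49 rel to first R [-181.19   14.34] 0.02
```

View pics/fit1.png

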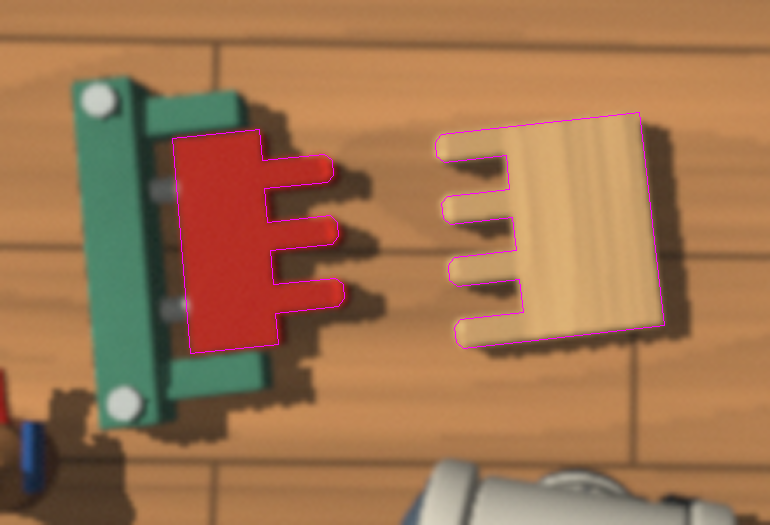

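The loose half is now square to the darker one, with its outline at x 435-665 in the crop, and sits 13-14 mm off laterally. Before the last nudge I'll refine the rear pose.

Run:
```python
from h import *
A=[];B=[]
for k in range(6):
    f=shot('top'); hsv=cv2.cvtColor(f['color'],cv2.COLOR_BGR2HSV)
    m=((hsv[...,0]<6)|(hsv[...,0]>174))&(hsv[...,1]>(150,165,180,195,150,165)[k])
    n,l,st,_=cv2.connectedComponentsWithStats(m.astype(np.uint8)); m=l==1+np.argmax(st[1:,4])
    p,e=fit([f],[m],REAR,[.5404,.159,1.69]); A.append([*p,e])
    for r in manip.regions_of('rear_shoulder',f)[:1]:
        if abs(r['rect'][0]-215)<15: p,e=fit([f],[r['pixels']],REAR,[.5404,.159,1.69]); B.append([*p,e])
print(np.round(A,4));print(np.round(B,4))
```

```text
[[0.5405 0.1591 1.6848 0.0503]
 [0.5404 0.1592 1.6866 0.0556]
 [0.5405 0.1591 1.6997 0.0718]
 [0.5395 0.1585 1.7    0.1611]
 [0.5404 0.1591 1.6848 0.0503]
 [0.5403 0.1594 1.6912 0.0561]]
[[0.5397 0.1586 1.6934 0.0551]
 [0.5396 0.1583 1.6926 0.0503]
 [0.539  0.158  1.7067 0.0491]
 [0.5397 0.1579 1.6869 0.0484]
 [0.5397 0.1582 1.6929 0.0382]
 [0.5393 0.1582 1.6929 0.0435]]
```

```bash
sed -i 's/^R=.*/R=np.array([.5400,.1588,1.692])/' plan.py; sed -i 's/\[.5404,.1593,1.6967\]/[.5400,.1588,1.692]/g' m2.py; python3 plan.py -163 71 10 90
```

```text
t 7.1 now rear [-161.   180.5    9.6] goal world [ 0.4892 -0.0116  0.01  ]
turn fullscale units total (tool) [ 0.   -0.    0.05]
shift tool(after turn) fullscale total [-0.1369 -0.0025 -0.0004]
F rear [-0.26 -0.31 -0.07] width 0.05124839290438652
```

{"fn": "move_arm", "kwargs": {
  "targets": [
    [0.6, [-0.05, -0.0025, 0], [0, 0, 0.05]],
    [0.6, [-0.04, 0, 0], [0, 0, 0]],
    [0.6, [-0.02, 0, 0], [0, 0, 0]],
    [0.6, [-0.006, 0, 0], [0, 0, 0]],
    [0.6, [-0.005, 0, 0], [0, 0, 0]],
    [0.6, [-0.005, 0, 0], [0, 0, 0]],
    [0.6, [-0.005, 0, 0], [0, 0, 0]],
    [0.6, [-0.004, 0, 0], [0, 0, 0]],
    [0.6, [-0.0019, 0, 0], [0, 0, 0]],
    [0.6, [0, 0, 0], [0, 0, 0]]
  ]
}}

```text
time: 8.35
ee_pos: [0.4894, -0.0114, 0.0098]
orientation: [[-0.993, -0.121, 0.0], [-0.121, 0.993, 0.0], [-0.0, 0.0, -1.0]]
wrist_force: [-0.1, -0.7, -1.3]
width: 0.051
finger_force: 0.3
```

{"fn": "move_arm", "kwargs": {
  "targets": [
    [0.6, [0, 0, 0], [0, 0, 0]],
    [0.6, [0.005, 0, 0], [0, 0, 0]],
    [0.6, [0.02, 0, 0], [0, 0, 0]],
    [0.6, [0.05, 0, 0], [0, 0, 0]],
    [0.6, [0.06, 0, -0.02], [0, 0, 0]],
    [1, [0, 0, -0.06], [0, 0, 0]],
    [1, [0, 0, -0.06], [0, 0, 0]],
    [1, [0, 0, 0], [0, 0, 0]],
    [1, [0, 0, 0], [0, 0, 0]],
    [1, [0, 0, 0], [0, 0, 0]]
  ]
}}

```text
time: 9.6
ee_pos: [0.3813, -0.0243, 0.1201]
orientation: [[-0.993, -0.121, -0.003], [-0.121, 0.993, 0.0], [0.002, 0.001, -1.0]]
wrist_force: [0.2, 0.2, 0.3]
width: 0.0858
finger_force: 0.0
```

```bash
for i in 2 3; do python3 m2.py .562 -.022 1.692 fit$i.png; done; python3 plan.py -250 0 100 0
```

```text
F [ 0.562  -0.0211  1.689 ] 0.043 R [0.5404 0.1591 1.6921] 0.072 rel [-181.48    0.39] -0.17 rel to first R [-1.8126e+02 -4.0000e-02] -0.17
F [ 0.5623 -0.0205  1.6963] 0.069 R [0.5404 0.1588 1.688 ] 0.072 rel [-180.63   -0.83] 0.47 rel to first R [-180.65   -0.5 ] 0.25
t 9.8 now rear [-162.7  179.4  120.7] goal world [ 0.5702 -0.0894  0.1   ]
turn fullscale units total (tool) [-1.000e-02 -2.000e-02  1.571e+01]
shift tool(after turn) fullscale total [-0.1091  0.2242  0.0259]
F rear [-0.02 -0.65 -0.47] width 0.08514858080224208
```

{"fn": "move_arm", "kwargs": {
  "targets": [
    [0.85, [0, 0, 0], [0, 0, 0.982]],
    [0.85, [0, 0, 0], [0, 0, 0.982]],
    [0.85, [0, 0, 0], [0, 0, 0.982]],
    [0.85, [0, 0, 0], [0, 0, 0.982]],
    [0.85, [0, 0, 0], [0, 0, 0.982]],
    [0.85, [0, 0, 0], [0, 0, 0.982]],
    [0.85, [0, 0, 0], [0, 0, 0.982]],
    [0.85, [0, 0, 0], [0, 0, 0.982]],
    [0.85, [0, 0, 0], [0, 0, 0.982]],
    [0.85, [0, 0, 0], [0, 0, 0.982]]
  ]
}}

```text
time: 11.05
ee_pos: [0.3819, -0.0244, 0.1212]
orientation: [[-0.649, 0.761, -0.001], [0.761, 0.649, 0.0], [0.001, -0.001, -1.0]]
wrist_force: [-0.3, 0.2, -0.0]
width: 0.0723
finger_force: 0.0
```

{"fn": "move_arm", "kwargs": {
  "targets": [
    [0.85, [0, 0, 0], [0, 0, 0.982]],
    [0.85, [0, 0, 0], [0, 0, 0.982]],
    [0.85, [0, 0, 0], [0, 0, 0.982]],
    [0.85, [0, 0, 0], [0, 0, 0.982]],
    [0.85, [0, 0, 0], [0, 0, 0.982]],
    [0.85, [0, 0, 0], [0, 0, 0.982]],
    [0.85, [-0.027, 0.056, 0.006], [0, 0, 0]],
    [0.85, [-0.027, 0.056, 0.006], [0, 0, 0]],
    [0.85, [-0.027, 0.056, 0.006], [0, 0, 0]],
    [0.85, [-0.027, 0.056, 0.006], [0, 0, 0]]
  ]
}}

```text
time: 12.3
ee_pos: [0.5717, -0.0892, 0.1016]
orientation: [[-0.12, 0.993, -0.001], [0.993, 0.12, 0.0], [0.0, -0.001, -1.0]]
wrist_force: [0.2, 0.3, 1.4]
width: 0.0726
finger_force: 0.0
```

```bash
python3 plan.py -250 0 5 0
```

```text
t 12.3 now rear [-250.    -1.5  101.6] goal world [ 0.5702 -0.0894  0.005 ]
turn fullscale units total (tool) [-0.01 -0.   -0.01]
shift tool(after turn) fullscale total [ 0.     -0.0018  0.1207]
F rear [ 0.29 -0.19  1.42] width 0.07264312499480648
```

{"fn": "move_arm", "kwargs": {
  "targets": [
    [0.85, [0, -0.0018, 0.03], [0, 0, 0]],
    [0.85, [0, 0, 0.03], [0, 0, 0]],
    [0.85, [0, 0, 0.03], [0, 0, 0]],
    [0.85, [0, 0, 0.02], [0, 0, 0]],
    [0.85, [0, 0, 0.01], [0, 0, 0]],
    [0.85, [0, 0, 0], [0, 0, 0]],
    [0.85, [0.01, 0, 0], [0, 0, 0]],
    [0.85, [0.01, 0, 0], [0, 0, 0]],
    [0.85, [0.006, 0, 0], [0, 0, 0]],
    [0.85, [0.006, 0, 0], [0, 0, 0]]
  ]
}}

```text
time: 13.55
ee_pos: [0.5663, -0.0637, 0.0074]
orientation: [[-0.12, 0.993, 0.002], [0.993, 0.12, -0.001], [-0.002, 0.002, -1.0]]
wrist_force: [1.1, -2.9, 3.3]
width: 0.0729
finger_force: 1.9
```

{"fn": "move_arm", "kwargs": {
  "targets": [
    [0.85, [0.007, 0, 0], [0, 0, 0]],
    [0.85, [0.007, 0, 0], [0, 0, 0]],
    [0.85, [0.007, 0, 0], [0, 0, 0]],
    [0.85, [0.007, 0, 0], [0, 0, 0]],
    [0.85, [0.007, 0, 0], [0, 0, 0]],
    [0.85, [0.007, 0, 0], [0, 0, 0]],
    [0.85, [0.007, 0, 0], [0, 0, 0]],
    [0.85, [0.007, 0, 0], [0, 0, 0]],
    [0.85, [0.004, 0, 0], [0, 0, 0]],
    [0.85, [0, 0, 0], [0, 0, 0]]
  ]
}}

```text
time: 14.8
ee_pos: [0.5598, -0.015, 0.0061]
orientation: [[-0.121, 0.993, -0.001], [0.993, 0.121, 0.001], [0.001, -0.0, -1.0]]
wrist_force: [0.7, -0.8, 0.3]
width: 0.0726
finger_force: 0.3
```

```bash
python3 plan.py -173 0 5 0; for i in 4 5; do python3 m2.py .555 .036 1.692 fit$i.png; done
```

```text
t 14.8 now rear [-175.     1.4    6.1] goal world [ 0.5609 -0.0129  0.005 ]
turn fullscale units total (tool) [-0.   -0.01 -0.  ]
shift tool(after turn) fullscale total [0.0025 0.0018 0.0014]
F rear [-0.84 -0.59  0.3 ] width 0.07264132640009806
F [0.5532 0.035  1.6706] 2.111 R [0.5404 0.1591 1.6922] 0.073 rel [-124.77    2.3 ] -1.24 rel to first R [-124.53    1.86] -1.23
F [0.5539 0.0378 1.6762] 2.072 R [0.5403 0.1586 1.6917] 0.074 rel [-121.58    1.06] -0.89 rel to first R [-121.84    0.85] -0.9
```

View pics/fit5.png

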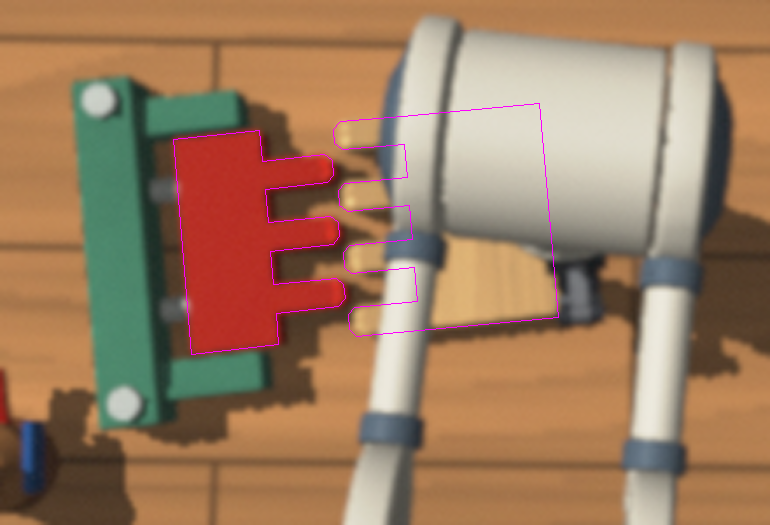

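The arm hides the body of the block, but all four light fin tips are visible, at y≈135, 195, 258 and 320 near x≈345. They line up with the gaps around the red tips at 168, 231 and 295, so I'll go on.

{"fn": "move_arm", "kwargs": {
  "targets": [
    [0.85, [0.004, 0.0005, 0], [0, 0, 0]],
    [0.85, [0.004, 0.0005, 0], [0, 0, 0]],
    [0.85, [0.004, 0, 0], [0, 0, 0]],
    [0.85, [0.004, 0, 0], [0, 0, 0]],
    [0.85, [0.003, 0, 0], [0, 0, 0]],
    [0.85, [0.003, 0, 0], [0, 0, 0]],
    [0.85, [0.003, 0, 0], [0, 0, 0]],
    [0.85, [0.002, 0, 0], [0, 0, 0]],
    [0.85, [0, 0, 0], [0, 0, 0]],
    [0.85, [0, 0, 0], [0, 0, 0]]
  ]
}}

```text
time: 16.25
ee_pos: [0.5584, 0.006, 0.0067]
orientation: [[-0.12, 0.993, 0.001], [0.993, 0.12, 0.0], [0.0, 0.001, -1.0]]
wrist_force: [0.3, -0.0, -0.0]
width: 0.0721
finger_force: 0.0
```

```bash
python3 plan.py -140 0 5 0; for i in 6; do python3 m2.py .549 .060 1.692 fit$i.png; done
```

```text
t 16.25 now rear [-153.9    0.2    6.7] goal world [0.5569 0.0198 0.005 ]
turn fullscale units total (tool) [ 0.01 -0.   -0.01]
shift tool(after turn) fullscale total [0.0174 0.0002 0.0022]
F rear [-0.07 -0.34 -0.01] width 0.07208084658614039
F [0.5518 0.0596 1.6699] 2.324 R [0.5407 0.1596 1.6932] 0.125 rel [-100.6     1.17] -1.33 rel to first R [-99.88   0.27] -1.27
```

View pics/fit6.png

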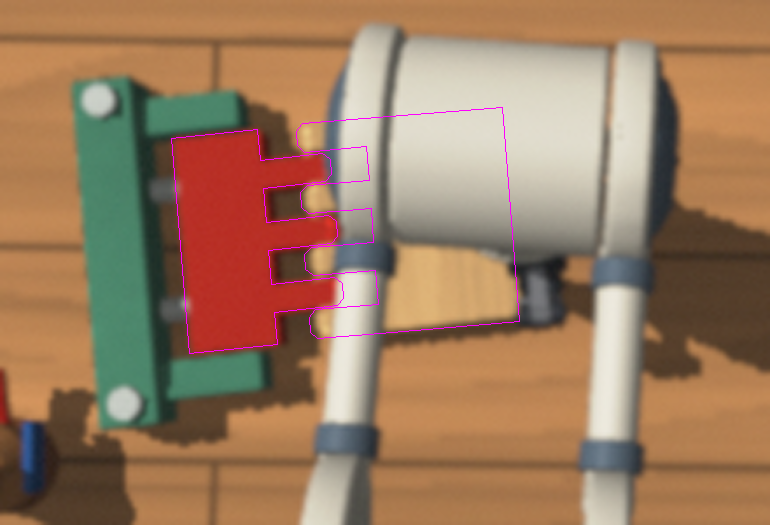

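The fins are entering cleanly: the light tips sit at x≈305-320, between the red fins, and there's no resistance.

{"fn": "move_arm", "kwargs": {
  "targets": [
    [0.85, [0.003, 0, 0], [0, 0, 0]],
    [0.85, [0.003, 0, 0], [0, 0, 0]],
    [0.85, [0.003, 0, 0], [0, 0, 0]],
    [0.85, [0.003, 0, 0], [0, 0, 0]],
    [0.85, [0.003, 0, 0], [0, 0, 0]],
    [0.85, [0.003, 0, 0], [0, 0, 0]],
    [0.85, [0.002, 0, 0], [0, 0, 0]],
    [0.85, [0.001, 0, 0], [0, 0, 0]],
    [0.85, [0, 0, 0], [0, 0, 0]],
    [0.85, [0, 0, 0], [0, 0, 0]]
  ]
}}

```text
time: 17.6
ee_pos: [0.5563, 0.0225, 0.0065]
orientation: [[-0.12, 0.993, 0.0], [0.993, 0.12, 0.0], [0.0, 0.0, -1.0]]
wrist_force: [-0.1, -2.1, 2.4]
width: 0.0727
finger_force: 1.3
```

{"fn": "move_arm", "kwargs": {
  "targets": [
    [0.85, [0.001, 0, 0], [0, 0, 0]],
    [0.85, [0.001, 0, 0], [0, 0, 0]],
    [0.85, [0.001, 0, 0], [0, 0, 0]],
    [0.85, [0.001, 0, 0], [0, 0, 0]],
    [0.85, [0, 0, 0], [0, 0, 0]],
    [0.85, [0, 0, 0], [0, 0, 0]],
    [0.85, [0, 0, 0], [0, 0, 0]],
    [0.85, [0, 0, 0], [0, 0, 0]],
    [0.85, [0, 0, 0], [0, 0, 0]],
    [0.85, [0, 0, 0], [0, 0, 0]]
  ]
}}

```text
time: 18.85
ee_pos: [0.5558, 0.0257, 0.0064]
orientation: [[-0.12, 0.993, 0.0], [0.993, 0.12, 0.0], [0.0, 0.0, -1.0]]
wrist_force: [1.2, -1.8, 1.3]
width: 0.0725
finger_force: 1.0
```

```bash
python3 plan.py -130 0 5 0
```

```text
t 18.85 now rear [-134.     0.4    6.4] goal world [0.5557 0.0298 0.005 ]
turn fullscale units total (tool) [ 0.   -0.   -0.01]
shift tool(after turn) fullscale total [0.005  0.0005 0.0018]
F rear [-1.95 -1.02  1.32] width 0.07253108367931603
```

Small steps from here, watching the force.

{"fn": "move_arm", "kwargs": {
  "targets": [
    [0.85, [0.001, 0, 0], [0, 0, 0]],
    [0.85, [0.001, 0, 0], [0, 0, 0]],
    [0.85, [0.001, 0, 0], [0, 0, 0]],
    [0.85, [0, 0, 0], [0, 0, 0]],
    [0.85, [0, 0, 0], [0, 0, 0]],
    [0.85, [0, 0, 0], [0, 0, 0]],
    [0.85, [0, 0, 0], [0, 0, 0]],
    [0.85, [0, 0, 0], [0, 0, 0]],
    [0.85, [0, 0, 0], [0, 0, 0]],
    [0.85, [0, 0, 0], [0, 0, 0]]
  ]
}}

```text
time: 20.1
ee_pos: [0.5554, 0.0281, 0.0064]
orientation: [[-0.12, 0.993, -0.0], [0.993, 0.12, 0.0], [0.0, -0.0, -1.0]]
wrist_force: [-0.9, -0.3, 0.5]
width: 0.0728
finger_force: 0.6
```

```bash
python3 plan.py -130 0 5 0
```

```text
t 20.1 now rear [-131.6    0.5    6.4] goal world [0.5557 0.0298 0.005 ]
turn fullscale units total (tool) [-0.   -0.   -0.01]
shift tool(after turn) fullscale total [0.002  0.0006 0.0017]
F rear [-0.22  0.97  0.49] width 0.07282557070358897
```

{"fn": "move_arm", "kwargs": {
  "targets": [
    [0.85, [0.001, 0, 0], [0, 0, 0]],
    [0.85, [0.001, 0, 0], [0, 0, 0]],
    [0.85, [0.001, 0, 0], [0, 0, 0]],
    [0.85, [0, 0, 0], [0, 0, 0]],
    [0.85, [0, 0, 0], [0, 0, 0]],
    [0.85, [0, 0, 0], [0, 0, 0]],
    [0.85, [0, 0, 0], [0, 0, 0]],
    [0.85, [0, 0, 0], [0, 0, 0]],
    [0.85, [0, 0, 0], [0, 0, 0]],
    [0.85, [0, 0, 0], [0, 0, 0]]
  ]
}}

```text
time: 21.35
ee_pos: [0.5554, 0.0289, 0.0064]
orientation: [[-0.12, 0.993, 0.0], [0.993, 0.12, -0.003], [-0.003, 0.0, -1.0]]
wrist_force: [2.0, -7.7, 0.2]
width: 0.0727
finger_force: 3.7
```

```bash
python3 plan.py -130 0 5 0
```

```text
t 21.35 now rear [-130.8    0.4    6.4] goal world [0.5557 0.0298 0.005 ]
turn fullscale units total (tool) [ 0.    0.03 -0.01]
shift tool(after turn) fullscale total [0.001  0.0005 0.0017]
F rear [-7.88 -1.1   0.17] width 0.07274298824999358
```

{"fn": "move_arm", "kwargs": {
  "targets": [
    [0.85, [0.001, 0, 0], [0, 0, 0]],
    [0.85, [0.001, 0, 0], [0, 0, 0]],
    [0.85, [0.001, 0, 0], [0, 0, 0]],
    [0.85, [0.0005, 0, 0], [0, 0, 0]],
    [0.85, [0, 0, 0], [0, 0, 0]],
    [0.85, [0, 0, 0], [0, 0, 0]],
    [0.85, [0, 0, 0], [0, 0, 0]],
    [0.85, [0, 0, 0], [0, 0, 0]],
    [0.85, [0, 0, 0], [0, 0, 0]],
    [0.85, [0, 0, 0], [0, 0, 0]]
  ]
}}

```text
time: 22.6
ee_pos: [0.5553, 0.0305, 0.0064]
orientation: [[-0.12, 0.993, 0.001], [0.993, 0.12, -0.005], [-0.005, 0.0, -1.0]]
wrist_force: [1.3, -11.1, -0.0]
width: 0.073
finger_force: 5.7
```

```bash
python3 plan.py -130 0 5 0
python3 - <<'E'
from h import *
f=shot('top','press.png'); n,l,st,_=cv2.connectedComponentsWithStats(colmask(f,'red',0,0).astype(np.uint8))
m=l==1+np.argmax(st[1:,4]); c=np.argwhere(m)[:,::-1]
P=np.array([[50,-62.25],[50,62.25]])/1e3; R=np.array([.54,.1588,1.692]); 
for d in(0,.004): 
    q=P+[d,0]; k,s=np.cos(R[2]),np.sin(R[2]); q=q@np.array([[k,s],[-s,k]])+R[:2]; print(d,proj(f,np.c_[q,[.03,.03]]).round(1).tolist())
print([(r,int(c[c[:,1]==r][:,0].min())) for r in range(222,278,8)])
E
```

```text
t 22.6 now rear [-129.2    0.4    6.4] goal world [0.5557 0.0298 0.005 ]
turn fullscale units total (tool) [ 0.    0.05 -0.01]
shift tool(after turn) fullscale total [-0.001   0.0004  0.0018]
F rear [-11.17   0.04  -0.04] width 0.07300065531858185
0 [[188.7, 219.3], [193.9, 280.7]]
0.004 [[186.7, 219.5], [191.9, 281.0]]
[(222, 189), (230, 190), (238, 190), (246, 191), (254, 191), (262, 192), (270, 193)]
```

{"fn": "move_arm", "kwargs": {
  "targets": [
    [0.85, [0.001, 0, 0], [0, 0, 0]],
    [0.85, [0.001, 0, 0], [0, 0, 0]],
    [0.85, [0.001, 0, 0], [0, 0, 0]],
    [0.85, [0.001, 0, 0], [0, 0, 0]],
    [0.85, [0, 0, 0], [0, 0, 0]],
    [0.85, [0, 0, 0], [0, 0, 0]],
    [0.85, [0, 0, 0], [0, 0, 0]],
    [0.85, [0, 0, 0], [0, 0, 0]],
    [0.85, [0, 0, 0], [0, 0, 0]],
    [0.85, [0, 0, 0], [0, 0, 0]]
  ]
}}

```text
time: 23.9
ee_pos: [0.555, 0.0324, 0.0065]
orientation: [[-0.119, 0.993, 0.001], [0.993, 0.119, -0.007], [-0.007, 0.0, -1.0]]
wrist_force: [2.3, -15.7, 0.0]
width: 0.0728
finger_force: 7.8
```

```bash
python3 plan.py -130 0 5 0; python3 plan.py -130 0 5 0|tail -1
```

```text
t 23.9 now rear [-127.3    0.4    6.5] goal world [0.5557 0.0298 0.005 ]
turn fullscale units total (tool) [ 0.    0.07 -0.01]
shift tool(after turn) fullscale total [-0.0034  0.0004  0.0019]
F rear [-15.86  -0.38   0.02] width 0.07284397421915878
F rear [-15.86  -0.38   0.02] width 0.07284397421915878
```

That's 15.9 N with about 4 mm of give. Backing off gently now.

{"fn": "move_arm", "kwargs": {
  "targets": [
    [0.85, [-0.001, 0, 0], [0, 0, 0]],
    [0.85, [-0.001, 0, 0], [0, 0, 0]],
    [0.85, [-0.001, 0, 0], [0, 0, 0]],
    [0.85, [-0.001, 0, 0], [0, 0, 0]],
    [0.85, [-0.001, 0, 0], [0, 0, 0]],
    [0.85, [-0.001, 0, 0], [0, 0, 0]],
    [0.85, [-0.001, 0, 0], [0, 0, 0]],
    [0.85, [-0.001, 0, 0], [0, 0, 0]],
    [0.85, [-0.001, 0, 0], [0, 0, 0]],
    [0.85, [-0.001, 0, 0], [0, 0, 0]]
  ]
}}

```text
time: 25.15
ee_pos: [0.5556, 0.0283, 0.0064]
orientation: [[-0.12, 0.993, 0.0], [0.993, 0.12, 0.0], [-0.0, 0.0, -1.0]]
wrist_force: [1.7, -3.5, -0.9]
width: 0.0727
finger_force: 1.6
```

{"fn": "move_arm", "kwargs": {
  "targets": [
    [0.85, [-0.002, 0, 0], [0, 0, 0]],
    [0.85, [-0.003, 0, 0], [0, 0, 0]],
    [0.85, [-0.006, 0, 0], [0, 0, 0]],
    [0.85, [-0.015, 0, 0], [0, 0, 0]],
    [0.85, [-0.03, 0, 0], [0, 0, 0]],
    [0.85, [-0.06, 0, -0.02], [0, 0, 0]],
    [0.85, [-0.06, 0, -0.05], [0, 0, 0]],
    [0.85, [-0.05, 0, -0.07], [0, 0, 0]],
    [0.85, [0, 0, -0.07], [0, 0, 0]],
    [0.85, [0, 0, 0], [0, 0, 0]]
  ]
}}

```text
time: 26.4
ee_pos: [0.5789, -0.1496, 0.1763]
orientation: [[-0.119, 0.993, 0.011], [0.993, 0.119, -0.003], [-0.005, 0.01, -1.0]]
wrist_force: [0.0, 0.6, 0.7]
width: 0.0729
finger_force: 0.0
```

```bash
for i in 7 8; do python3 m2.py .549 .079 1.692 fit$i.png;done; python3 plan.py -130 0 5 0|tail -1
```

```text
F [0.5508 0.0781 1.6923] 0.051 R [0.5404 0.1603 1.6973] 0.179 rel [-82.85   0.09] -0.29 rel to first R [-81.39  -0.93] 0.02
F [0.5504 0.0785 1.6899] 0.034 R [0.5408 0.1599 1.705 ] 0.18 rel [-81.93   1.36] -0.86 rel to first R [-80.93  -0.65] -0.12
F rear [ 0.14  0.04 -0.1 ] width 0.07247455259309207
```

View pics/fit8.png

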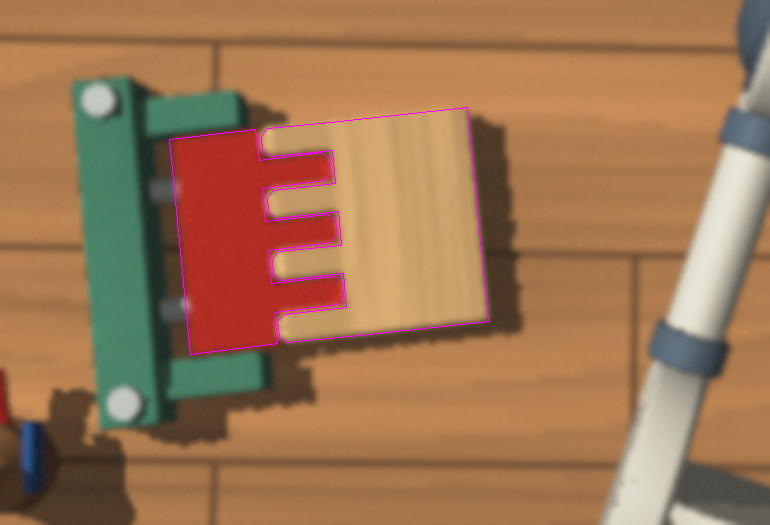

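The joint looks closed: the red tips at x≈335-345 meet the slot floors and the light tips meet the red shoulder. I'll check flushness more finely on an averaged zoom.

Run:
```python
from h import *
fs=[shot('top') for _ in range(6)]
im=np.mean([f['color'].astype(np.float32) for f in fs],0)
R=np.array([.54,.1588,1.692]);f=fs[0]
# rectify at z=.03 in rear frame, 0.2mm/px: cols x -130..60, rows y 75..-75
xs=np.arange(-90,60,.2);ys=np.arange(72,-72,-.2);X,Y=np.meshgrid(xs,ys)
k,s=np.cos(R[2]),np.sin(R[2]);W=np.stack([R[0]+(k*X-s*Y)/1e3,R[1]+(s*X+k*Y)/1e3,np.full(X.shape,.03)],-1)
uv=proj(f,W.reshape(-1,3)).reshape(*X.shape,2).astype(np.float32)
r=cv2.remap(im,uv[...,0],uv[...,1],cv2.INTER_CUBIC).clip(0,255); cv2.imwrite('pics/rect.png',r.astype(np.uint8)[::1])
# red-ness: R vs G. edges
red=(r[...,2]-r[...,1])/(r[...,2]+1); red=(red>.55).astype(float); 
col=lambda a,b:red[:,int((a+90)*5):int((b+90)*5)].mean(1)
def edges(v,ax,lv=.5):
    i=np.where((v[:-1]-lv)*(v[1:]-lv)<0)[0]; return np.round(ax[i],1)
print('red fins y edges, x -30..-12',edges(col(-30,-12),ys)); print('near root',edges(col(-11,-6),ys)); print('tips',edges(col(-32,-26),ys))
print('red body y edges x 3..8',edges(col(3,8),ys))
for y in(36,0,-36): 
    j=int((72-y)*5); print('fin tip x',edges(red[j-15:j+15].mean(0),xs))
g=cv2.GaussianBlur(r,(0,0),2).sum(2); 
for a,b in((-80,-60),(-60,-40),(-40,-15),(2,9)):
    d=np.abs(np.gradient(g[:,int((a+90)*5):int((b+90)*5)].mean(1)))
    t=[ys[q] for q in (np.argmax(d[:100]),620+np.argmax(d[620:]))]; print('outer side',a,b,np.round(t,1))
```

```text
red fins y edges, x -30..-12 [ 42.8  27.8   6.8  -8.2 -29.2 -44.2]
near root [ 43.   27.6   6.8  -8.2 -29.2 -44.2]
tips [ 42.8   6.8  -8.2 -29.2 -44.2]
red body y edges x 3..8 [ 63.4 -63. ]
fin tip x [-39.2]
fin tip x [-39.2  50.4]
fin tip x [-39.2  47.8]
outer side -80 -60 [ 61.2 -64. ]
outer side -60 -40 [ 61.4 -63.6]
outer side -40 -15 [ 61.4 -64. ]
outer side 2 9 [ 62.  -62.6]
```

View pics/rect.png

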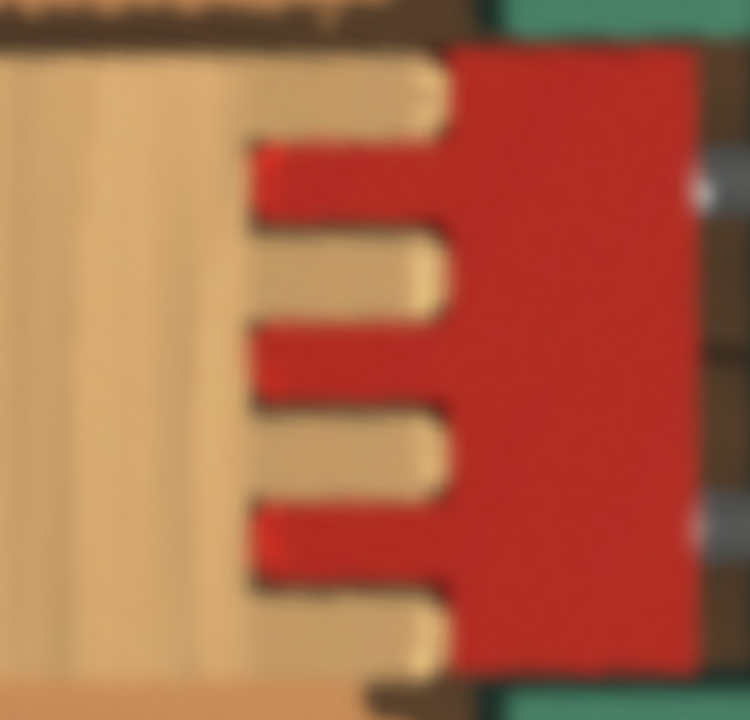

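The rectified view shows the joint closed. The red tips (x≈255) meet the slot floors and the light tips (x≈450) meet the shoulder. The sides are within about 1 mm, which is inside the 1.5 mm play, and the arm is clear, so I'm handing in.

```bash
python3 -c "
from plant import manip
print(manip.hand_in())"
```

```text
the job is handed in; nothing more can be done
None
```

The plinth joint is closed and the job is handed in: I pressed it home at about 16 N with roughly 4 mm of spring give (the stop is at 7 mm), then backed the arm clear; the side edges are about 1 mm off flush, inside the 1.5 mm play, and the jar, bird and brush were not touched.

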